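# Move four furniture feet to the packing rack in the same order

### The arm

A 6-joint arm with a two-finger parallel gripper is mounted at the origin on the work surface. World frame = base frame: x ahead of the robot, y to its left, z up, the work surface at z = 0. Lengths are in mm, angles in rad, forces in N, time in s.
With the tool pointing down it reaches from about 350 to 775 mm from the base axis. Payload 7.3 kg.
Tool frame: the origin (TCP) lies at the very end of the fingers, on their centre line; the grasp point (between the pads) lies 19 mm behind it (bot.grasp_offset is the distance from the TCP to the grasp point, in mm); z points along the fingers, y is the direction in which the jaws open and shut (so a half turn about z gives the same grasp; the last joint's range is limited). The gripper opens to 92 mm and grips with 3 to 60 N. Pads are 19 mm wide; open, the fingers measure 130 mm over their backs; the gripper's body (75 mm by 190 mm) begins 47 mm behind the grasp point.
Start: joints at [1.12, 0.342, 1.524, -0, 1.275, -0.146], TCP at [157.539, 500.826, 226.741] pointing down, gripper open.
Joint ranges: [-2.53, 2.53], [-0.77, 2.02], [0.04, 2.7], [-1, 4.14], [0.28, 2.66], [-3.11, 3.11]. Speed limits (rad/s): [2.57, 2.57, 3.14, 3.14, 3.14, 3.14].

### API

Orientations are given as [roll, pitch, yaw] about the fixed x, y, z axes, in that order (R = Rz(yaw) Ry(pitch) Rx(roll)).
In Python, from plant import bot gives the robot as it stands.
- The arm moves only by the tool servo_tool, never from a script. Its arguments are lists of equal length, an entry for each row: "angular": the turn, a rotation vector about the world's x, y, z in degrees, a list of three; "slide": the shift along the world's x, y, z in mm, a list of three; "grip": the opening, from -1 (shut) to 1 (fully open), so that 0 is half open. In form: {"angular": [[ax, ay, az], ...], "slide": [[dx, dy, dz], ...], "grip": [grip, ...]}. A call has 1 to 10 rows; each row is the pose to reach, as a shift and turn from the pose commanded when the call began; what a row does not reach only later rows make up. A row lasts 1/12 s, in which the tool goes at most 41.7 mm and 7.16 degrees, less where a joint would pass 70% of its speed; a pose out of reach is approached as far as the arm can. A call with a gripper value outside its range is refused whole. The fingers move at their own pace and stop on an object; the grip force is fixed at half the most. Time passes only in rows, so rows that repeat a pose let the fingers close. It gives the time, the measured TCP pose, the force and the opening at its end, in the units of the state.
- bot.get_obs(): the state, without advancing time (a new reading comes with each control period).
- bot.capture(name): name is "scene" or "side" or "wrist"; returns a dict with "img" (384x512x3 uint8, blue, green, red), "range_z" (384x512 float32, mm along the optical axis (not along the pixel's ray), 0 where there is no reading), "fov_y" (degrees; the focal length in pixels is half the picture's height over the tangent of half this angle, whatever the lens; pixels are square), "cx", "cy" (the principal point, pixels), "R" (3x3) and "t" (3): a world point X has camera coordinates R X + t; the wrist camera has in their place "T_tool_cam" (4x4, takes a point from camera to tool coordinates, whose origin is the TCP and whose axes are the flange's). Camera axes: x right, y down, z forward; pixel columns grow to the right and rows downward; lengths in mm; the calibration is good to about 2 mm. The wrist camera is an equidistant fisheye: a pixel r from the principal point sees the ray r / f radians off the axis. A picture is of the moment at which its call begins: read the wrist's pose just before it.
- bot.close_job(): hands the job in, once; it reports no verdict.
The state is a dict: "time": time; "joint_positions": joint angles; "dq": joint speeds; "tau": joint torques, N m; "tool_pos": TCP position; "tcp_rot": TCP orientation; "contact_force": force on the tool from outside, world axes, zero at the start; "moment": the same for the moment, N m; "grip_width": finger opening in mm.
Only numpy, scipy, OpenCV 4.12 (cv2) and the standard library are available. Lean on these libraries where they do the work, as an engineer would, in place of code of your own. Each camera call takes 0.05 s, during which the arm holds its last target.

### The job

Move the four wooden furniture feet from the plywood work rack to the cells of the dark steel packing rack, one foot to a cell, in the same order counted from each rack's white end: the foot that stands nearest the white block on the work rack goes into the cell nearest the white block on the packing rack, and so on. Keep the feet upright, set each one gently down on the cell's floor and let it stand there.

Things in the scene. Friction and masses are not known exactly. Their poses are not given: they have to be found in the camera images.
- foot_red_mid (a point): Centre (half-way up) of the loose furniture foot marked red: a brown turned-wood upright round post 80 mm tall with a brass ferrule at its bottom, a red band and a red round top. 40 mm in diameter from 12 to 72 mm above its bottom (grasp here), 34 mm at the ferrule, 36 mm at the top. About 0.12 kg. Its z axis points up along the foot; its yaw means nothing.
- foot_yellow_mid (a point): Centre (half-way up) of the loose furniture foot marked yellow: a brown turned-wood upright round post 80 mm tall with a brass ferrule at its bottom, a yellow band and a yellow round top. 40 mm in diameter from 12 to 72 mm above its bottom (grasp here), 34 mm at the ferrule, 36 mm at the top. About 0.12 kg. Its z axis points up along the foot; its yaw means nothing.
- foot_green_mid (a point): Centre (half-way up) of the loose furniture foot marked green: a brown turned-wood upright round post 80 mm tall with a brass ferrule at its bottom, a green band and a green round top. 40 mm in diameter from 12 to 72 mm above its bottom (grasp here), 34 mm at the ferrule, 36 mm at the top. About 0.12 kg. Its z axis points up along the foot; its yaw means nothing.
- foot_blue_mid (a point): Centre (half-way up) of the loose furniture foot marked blue: a brown turned-wood upright round post 80 mm tall with a brass ferrule at its bottom, a blue band and a blue round top. 40 mm in diameter from 12 to 72 mm above its bottom (grasp here), 34 mm at the ferrule, 36 mm at the top. About 0.12 kg. Its z axis points up along the foot; its yaw means nothing.
- disc_red: Flat red disc, 56 mm in diameter, 4 mm thick, fixed on the work rack; the red foot stands on it at the start, its rim showing all round. Origin: centre of its underside, 15 mm above the table.
- disc_yellow: Flat yellow disc, 56 mm in diameter, 4 mm thick, fixed on the work rack; the yellow foot stands on it at the start, its rim showing all round. Origin: centre of its underside, 15 mm above the table.
- disc_green: Flat green disc, 56 mm in diameter, 4 mm thick, fixed on the work rack; the green foot stands on it at the start, its rim showing all round. Origin: centre of its underside, 15 mm above the table.
- disc_blue: Flat blue disc, 56 mm in diameter, 4 mm thick, fixed on the work rack; the blue foot stands on it at the start, its rim showing all round. Origin: centre of its underside, 15 mm above the table.
- work_rack: Fixed pale plywood plank, 264 mm long (its y), 74 wide (its x), 15 thick, with a white block (22 long, 30 tall) at its +y end. Origin: centre of its underside, on the table. The discs with the feet stand on its centre line at y = +96, +32, -32, -96 mm (first to fourth from the white end); which colour is where changes. It may be turned any way round.
- packing_rack: Fixed dark steel tray, 260 mm long (its y), 66 wide (its x), white block (22 long, 30 tall) beyond its +y end. Origin: centre of its underside, on the table. Four cells, centres at y = +96, +32, -32, -96 mm (first to fourth from the white end), each about 58 x 60 mm inside; cork floor 8 mm and wall tops 20 mm above the table, walls 4 thick. It may be turned any way round.
There are look-alikes about, which are no part of the job. What is shaped like the part that bears foot_blue_mid but pink is not meant.

How it is judged (in metres and radians):
At the end, for the whole second after the job is handed in: Each foot stands upright (within 7 degrees) and still on the floor of the packing rack's cell whose place, counted from the white end, is that of its own colour's disc on the work rack: within 16 mm of the cell's centre in the rack's x and y, its centre within 6 mm of 48 mm above the table (((y of disc_red in the frame of work_rack between 0.076 and 0.116 m and y of foot_red_mid in the frame of packing_rack between 0.08 and 0.112 m) or (y of disc_red in the frame of work_rack between 0.012 and 0.052 m and y of foot_red_mid in the frame of packing_rack between 0.016 and 0.048 m) or (y of disc_red in the frame of work_rack between -0.052 and -0.012 m and y of foot_red_mid in the frame of packing_rack between -0.048 and -0.016 m) or (y of disc_red in the frame of work_rack between -0.116 and -0.076 m and y of foot_red_mid in the frame of packing_rack between -0.112 and -0.08 m)) and x of foot_red_mid in the frame of packing_rack between -0.016 and 0.016 m and height (world z) of foot_red_mid between 0.042 and 0.054 m and angle between each of foot_red_mid, foot_yellow_mid, foot_green_mid, foot_blue_mid's own z axis and vertical below 0.12 rad and linear speed of each of foot_red, foot_yellow, foot_green, foot_blue below 0.02 m/s and ((y of disc_yellow in the frame of work_rack between 0.076 and 0.116 m and y of foot_yellow_mid in the frame of packing_rack between 0.08 and 0.112 m) or (y of disc_yellow in the frame of work_rack between 0.012 and 0.052 m and y of foot_yellow_mid in the frame of packing_rack between 0.016 and 0.048 m) or (y of disc_yellow in the frame of work_rack between -0.052 and -0.012 m and y of foot_yellow_mid in the frame of packing_rack between -0.048 and -0.016 m) or (y of disc_yellow in the frame of work_rack between -0.116 and -0.076 m and y of foot_yellow_mid in the frame of packing_rack between -0.112 and -0.08 m)) and x of foot_yellow_mid in the frame of packing_rack between -0.016 and 0.016 m and height (world z) of foot_yellow_mid between 0.042 and 0.054 m and ((y of disc_green in the frame of work_rack between 0.076 and 0.116 m and y of foot_green_mid in the frame of packing_rack between 0.08 and 0.112 m) or (y of disc_green in the frame of work_rack between 0.012 and 0.052 m and y of foot_green_mid in the frame of packing_rack between 0.016 and 0.048 m) or (y of disc_green in the frame of work_rack between -0.052 and -0.012 m and y of foot_green_mid in the frame of packing_rack between -0.048 and -0.016 m) or (y of disc_green in the frame of work_rack between -0.116 and -0.076 m and y of foot_green_mid in the frame of packing_rack between -0.112 and -0.08 m)) and x of foot_green_mid in the frame of packing_rack between -0.016 and 0.016 m and height (world z) of foot_green_mid between 0.042 and 0.054 m and ((y of disc_blue in the frame of work_rack between 0.076 and 0.116 m and y of foot_blue_mid in the frame of packing_rack between 0.08 and 0.112 m) or (y of disc_blue in the frame of work_rack between 0.012 and 0.052 m and y of foot_blue_mid in the frame of packing_rack between 0.016 and 0.048 m) or (y of disc_blue in the frame of work_rack between -0.052 and -0.012 m and y of foot_blue_mid in the frame of packing_rack between -0.048 and -0.016 m) or (y of disc_blue in the frame of work_rack between -0.116 and -0.076 m and y of foot_blue_mid in the frame of packing_rack between -0.112 and -0.08 m)) and x of foot_blue_mid in the frame of packing_rack between -0.016 and 0.016 m and height (world z) of foot_blue_mid between 0.042 and 0.054 m); the robot touches nothing.
It fails at once if a foot is tipped over or laid down (more than 45 degrees) (angle between any of foot_red_mid, foot_yellow_mid, foot_green_mid, foot_blue_mid's own z axis and vertical above 0.785 rad).
It fails at once if a foot is dropped or thrown into the packing rack (faster than 0.6 m/s within 22 mm of the cell floor, as after a fall of about 2 cm) ((height (world z) of foot_red_mid below 0.07 m and linear speed of foot_red above 0.6 m/s and x of foot_red_mid in the frame of packing_rack between -0.035 and 0.035 m and y of foot_red_mid in the frame of packing_rack between -0.13 and 0.13 m) or (height (world z) of foot_yellow_mid below 0.07 m and linear speed of foot_yellow above 0.6 m/s and x of foot_yellow_mid in the frame of packing_rack between -0.035 and 0.035 m and y of foot_yellow_mid in the frame of packing_rack between -0.13 and 0.13 m) or (height (world z) of foot_green_mid below 0.07 m and linear speed of foot_green above 0.6 m/s and x of foot_green_mid in the frame of packing_rack between -0.035 and 0.035 m and y of foot_green_mid in the frame of packing_rack between -0.13 and 0.13 m) or (height (world z) of foot_blue_mid below 0.07 m and linear speed of foot_blue above 0.6 m/s and x of foot_blue_mid in the frame of packing_rack between -0.035 and 0.035 m and y of foot_blue_mid in the frame of packing_rack between -0.13 and 0.13 m)).
It also fails if it takes over 106 s, if anything falls off the work surface, if the arm or the gripper's body presses on something with over 40 N, if the wrist force passes 120 N, or if a joint passes its speed limit or range.

## Working session

There is one attempt and no reset: what is moved stays moved. The work goes in short steps, Python scripts to look and compute and a tool call to move; the robot and the scene stay as the last step left them, time stands still between calls to the robot, and variables do not carry over. Pictures are saved under pics/ and viewed, and the job is handed in when it is done.

Besides the shell and the picture viewer there is one more tool, called after "Request:" as name(argument=value, ...) on one line, values as JSON. servo_tool: Moves the arm, as the interface text tells. Its arguments: {"type":"object","properties":{"angular":{"type":"array","items":{"type":"array","items":{"type":"number"}}},"slide":{"type":"array","items":{"type":"array","items":{"type":"number"}}},"grip":{"type":"array","items":{"type":"number"}}},"required":["angular","slide","grip"]}

```bash
ls; mkdir -p pics
python3 - <<'E'
from plant import bot
import cv2,numpy as np
print(bot.get_obs())
for n in ("scene","side"):
    c=bot.capture(n); np.savez(n+"0.npz",**c)
    cv2.imwrite(f"pics/{n}0.png",c["img"]); print(n,c["fov_y"],c["cx"],c["cy"],c["R"],c["t"])
E
```

```text
pics
{'time': 0.0, 'joint_positions': array([ 1.11999026e+00,  3.42739444e-01,  1.52501554e+00, -2.91981760e-05,
        1.27542454e+00, -1.45990589e-01]), 'dq': array([ 9.73233101e-04, -1.55171517e-03, -6.05899546e-04,  1.26083888e-05,
        6.87257470e-04,  2.76089114e-04]), 'tau': array([-9.20278508e-04, -4.31234336e+01, -2.44217670e+01,  7.18332105e-02,
        5.58728934e-02, -1.21978260e-04]), 'tool_pos': array([157.36081698, 500.42549376, 226.03681468]), 'tcp_rot': array([-3.14001860e+00, -2.03223118e-04,  2.83678554e+00]), 'contact_force': array([-0.42483793,  0.44422366,  0.80413315]), 'moment': array([0.03009113, 0.01663236, 0.05396423]), 'grip_width': 91.48808393279336}
scene 43.90462935020023 248.61452489499285 189.8571646515335 [[-0.8623516   0.50614362 -0.01297544]
 [ 0.28755645  0.46851479 -0.83534734]
 [-0.41672654 -0.72409428 -0.54956934]] [ 482.26876482  -75.49610903 1049.14691987]
side 54.41551753136699 263.0875984319671 191.35037179549812 [[ 0.91610027 -0.40082523 -0.00997118]
 [-0.30569272 -0.68214725 -0.66424927]
 [ 0.25944606  0.61156705 -0.74744464]] [-488.26389589  186.9840476   633.91757424]
```

View pics/scene0.png

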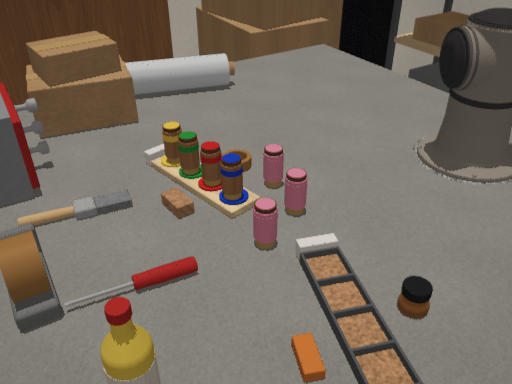

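View pics/side0.png

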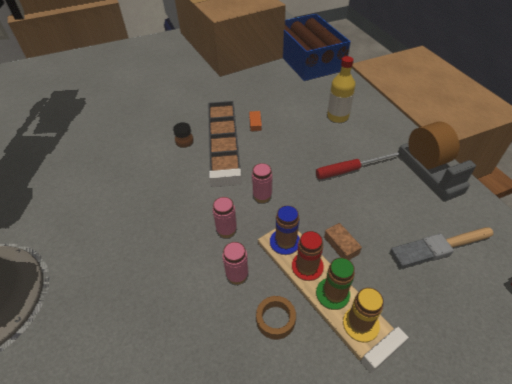

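Two racks are visible. In scene, the work rack's white block is at (158,153), so the order from there is yellow (172,143), green (189,153), red (211,165), blue (232,178). The packing rack's white block is at (317,243). The three pink posts at (273,165), (295,190) and (265,223) are the look-alikes. They are also obstacles. Next I measure positions.

```bash
cat > h.py <<'E'
import numpy as np,cv2
def load(n): return dict(np.load(n+".npz"))
def f(c): return c["img"].shape[0]/2/np.tan(np.radians(float(c["fov_y"]))/2)
def cloud(c):
    z=c["range_z"]; v,u=np.mgrid[:z.shape[0],:z.shape[1]]; F=f(c)
    P=np.stack([(u-c["cx"])/F*z,(v-c["cy"])/F*z,z],-1)
    return (P-c["t"])@c["R"]
def ray(c,u,v,h):
    F=f(c); d=np.array([(u-c["cx"])/F,(v-c["cy"])/F,1])@c["R"]; o=-c["R"].T@c["t"]
    return o+d*(h-o[2])/d[2]
def proj(c,X):
    q=c["R"]@np.asarray(X,float)+c["t"]; return f(c)*q[:2]/q[2]+np.array([c["cx"],c["cy"]])
E
python3 - <<'E'
from h import *
for n in("scene0","side0"):
    c=load(n);X=cloud(c);hsv=cv2.cvtColor(c["img"],cv2.COLOR_BGR2HSV)
    H,S,V=[hsv[...,i].astype(int) for i in range(3)]
    ok=c["range_z"]>0
    cols=dict(red=((H<6)|(H>174))&(S>190),yellow=(H>20)&(H<33)&(S>170),green=(H>45)&(H<80)&(S>150),blue=(H>110)&(H<130)&(S>170),pink=(H>160)&(H<178)&(S>90)&(S<180)&(V>90))
    for k,m in cols.items():
        m=m&ok
        for lo,hi in((92,106),(14,24),(70,90)):
            mm=(m&(X[...,2]>lo)&(X[...,2]<hi)).astype(np.uint8)
            nn,l,st,_=cv2.connectedComponentsWithStats(mm)
            for i in range(1,nn):
                if st[i,4]<25: continue
                P=X[l==i]; 
                (u,v),r=cv2.minEnclosingCircle(P[:,:2].astype(np.float32))
                print(n,k,(lo,hi),st[i,:5],"med",np.round(np.median(P,0),1),"circ",round(u,1),round(v,1),round(r,1))
    # white blocks, cork
    W=(S<40)&(V>170)&ok&(X[...,2]>22)&(X[...,2]<38)
    nn,l,st,_=cv2.connectedComponentsWithStats(W.astype(np.uint8))
    for i in range(1,nn):
        if st[i,4]>60: print(n,"white",st[i],cv2.minAreaRect(X[l==i][:,:2].astype(np.float32)),X[l==i][:,2].mean())
    C=(H>4)&(H<20)&(S>60)&ok&(X[...,2]>1)&(X[...,2]<14)
    C=cv2.morphologyEx(C.astype(np.uint8),cv2.MORPH_OPEN,np.ones((3,3)))
    nn,l,st,_=cv2.connectedComponentsWithStats(C)
    for i in range(1,nn):
        if st[i,4]>100: print(n,"cork",st[i],cv2.minAreaRect(X[l==i][:,:2].astype(np.float32)),X[l==i][:,2].mean())
E
```

```text
scene0 red (92, 106) [202 142  17   8 107] med [ 540.7 -173.9   98.1] circ 539.7 -174.0 15.8
scene0 red (92, 106) [ 21 146   8   8  47] med [ 842.8 -343.2   99.1] circ 843.3 -342.1 6.3
scene0 red (14, 24) [199 178  23  13 124] med [ 555.8 -159.2   17.4] circ 544.7 -171.1 26.4
scene0 red (14, 24) [ 32 182   8   6  30] med [ 842.9 -343.1   20.3] circ 842.8 -343.4 5.9
scene0 red (14, 24) [133 258  64  28 628] med [720.4  20.8  20.8] circ 717.8 20.0 49.1
scene0 red (70, 90) [ 23 153   9  11  67] med [ 842.9 -342.6   80.1] circ 843.2 -343.2 6.2
scene0 red (70, 90) [201 155  20   9  96] med [ 547.2 -159.6   75.8] circ 542.1 -170.0 18.1
scene0 yellow (92, 106) [164 123  15   7  80] med [ 569.5 -292.2   98.2] circ 569.3 -293.2 15.4
scene0 yellow (92, 106) [102 331  51  40 442] med [822.  210.2  97.6] circ 823.3 194.0 26.4
scene0 yellow (14, 24) [162 157  18  10  89] med [ 585.1 -287.6   17.2] circ 576.8 -293.4 24.4
scene0 yellow (70, 90) [163 135  15   7  69] med [ 578.3 -281.9   74.8] circ 577.5 -285.5 15.2
scene0 yellow (70, 90) [105 349  49  31 424] med [826.6 212.8  83. ] circ 823.2 196.
[... 4574 characters left out ...]
9342651367188, -347.8726806640625), (72.386962890625, 19.980567932128906), 12.788895606994629) 31.346489914863913
side0 cork [211 105  22  12 233] ((556.0, 321.52288818359375), (48.50969314575195, 54.776371002197266), 70.04535675048828) 9.5349368935065
side0 cork [211 120  24  14 295] ((536.871826171875, 259.4129638671875), (47.86420440673828, 57.31611633300781), 72.42952728271484) 9.56611036826793
side0 cork [212 136  24  16 333] ((518.005126953125, 197.80572509765625), (49.73731231689453, 55.2664680480957), 71.51937103271484) 9.52577528060031
side0 cork [212 155  26  15 364] ((499.00982666015625, 137.68362426757812), (45.60121536254883, 57.15153884887695), 71.8978271484375) 9.4551863461146
```

Request:
servo_tool(angular=[[0,0,-6],[0,0,-12],[0,0,-18],[0,0,-24],[0,0,-30],[0,0,-36],[0,0,-42],[0,0,-48],[0,0,-54],[0,0,-60]], slide=[[30,-25,0],[60,-55,0],[90,-85,0],[120,-115,0],[150,-145,0],[180,-180,0],[210,-215,0],[240,-250,0],[270,-285,0],[300,-320,0]], grip=[1,1,1,1,1,1,1,1,1,1])

```text
time: 0.93
tool_pos: [441.9, 198.0, 226.6]
tcp_rot: [-3.141, -0.0, 1.784]
contact_force: [1.1, 0.6, -0.3]
grip_width: 91.7
```

Request:
servo_tool(angular=[[0,0,0],[0,0,0],[0,0,0],[0,0,0],[0,0,0],[0,0,0],[0,0,0],[0,0,0],[0,0,0],[0,0,0]], slide=[[10,-40,0],[20,-80,0],[30,-120,0],[40,-160,0],[50,-200,0],[60,-240,0],[70,-280,0],[80,-320,0],[85,-350,0],[85,-370,0]], grip=[1,1,1,1,1,1,1,1,1,1])

```text
time: 1.77
tool_pos: [526.4, -173.4, 226.0]
tcp_rot: [-3.141, 0.0, 1.787]
contact_force: [-1.0, -0.5, -0.6]
grip_width: 91.7
```

Request:
servo_tool(angular=[[0,0,0],[0,0,0],[0,0,0]], slide=[[0,0,0],[0,0,0],[0,0,0]], grip=[1,1,1])

```text
time: 2.02
tool_pos: [525.9, -169.3, 226.4]
tcp_rot: [-3.141, -0.001, 1.79]
contact_force: [-0.6, 0.4, -1.3]
grip_width: 92.2
```

Run:
```python
from plant import bot
import cv2,numpy as np
o=bot.get_obs()
c=bot.capture("wrist"); np.savez("wrist1.npz",pos=o["tool_pos"],rot=o["tcp_rot"],**c)
cv2.imwrite("pics/wrist1.png",c["img"]); print(o["time"],o["tool_pos"],o["tcp_rot"],o["joint_positions"],c["fov_y"],c["cx"],c["cy"],c["T_tool_cam"])
```

```text
2.0167 [ 525.86944838 -169.2695628   226.38863945] [-3.14108603e+00 -1.03328733e-03  1.78965882e+00] [-4.50440445e-01  3.93237772e-01  1.44735307e+00  5.14499537e-04
  1.30204026e+00 -6.69440074e-01] 65.70646984690485 250.43200885393176 196.14717075238224 [[-3.61972438e-04 -9.63778194e-01 -2.66704820e-01  7.23246294e+01]
 [ 9.99999864e-01 -4.49093686e-04  2.65665666e-04  3.55536754e-01]
 [-3.75818226e-04 -2.66704688e-01  9.63778226e-01 -1.58716943e+02]
 [ 0.00000000e+00  0.00000000e+00  0.00000000e+00  1.00000000e+00]]
```

View pics/wrist1.png

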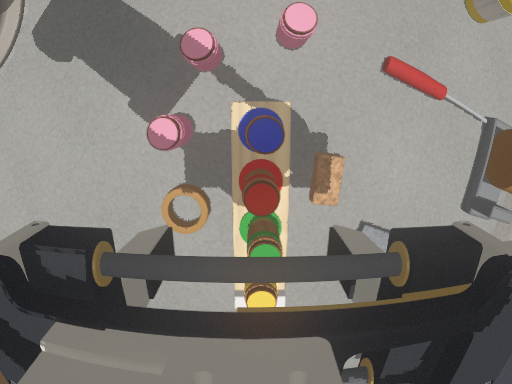

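The wrist view shows the rack upright at columns 233–290: blue foot at (263,130), red at (261,193), green and yellow partly behind the gripper. Pink look-alikes are at (200,45), (298,25) and (166,132). I'll measure the blue and red tops and compare with the fixed cameras.

```bash
cat >> h.py <<'E'
from scipy.spatial.transform import Rotation as Ro
def wray(c,u,v):
    F=f(c); d=np.array([u-c["cx"],v-c["cy"]],float); r=np.hypot(*d); th=r/F
    q=np.array([*(np.sin(th)*d/max(r,1e-9)),np.cos(th)])
    Rt=Ro.from_euler("xyz",c["rot"]).as_matrix(); T=c["T_tool_cam"]
    return Rt@T[:3,3]+c["pos"], Rt@T[:3,:3]@q
def wpt(c,u,v,h):
    o,d=wray(c,u,v); return o+d*(h-o[2])/d[2]
def wcloud(c):
    z=c["range_z"]; F=f(c); v,u=np.mgrid[:z.shape[0],:z.shape[1]]
    du,dv=u-c["cx"],v-c["cy"]; r=np.hypot(du,dv)+1e-9; th=r/F; k=np.tan(th)*z/r
    P=np.stack([du*k,dv*k,z],-1); T=c["T_tool_cam"]; Rt=Ro.from_euler("xyz",c["rot"]).as_matrix()
    return (P@T[:3,:3].T+T[:3,3])@Rt.T+c["pos"]
def colmask(c):
    hsv=cv2.cvtColor(c["img"],cv2.COLOR_BGR2HSV); H,S,V=[hsv[...,i].astype(int) for i in range(3)]
    return dict(red=((H<6)|(H>174))&(S>190),yellow=(H>20)&(H<33)&(S>170),green=(H>45)&(H<80)&(S>150),blue=(H>110)&(H<130)&(S>170))
E
python3 - <<'E'
from h import *
c=load("wrist1"); X=wcloud(c); ok=c["range_z"]>0
for k,m in colmask(c).items():
    for lo,hi in((90,106),(12,26)):
        mm=(m&ok&(X[...,2]>lo)&(X[...,2]<hi)).astype(np.uint8)
        nn,l,st,_=cv2.connectedComponentsWithStats(mm)
        for i in range(1,nn):
            if st[i,4]<150: continue
            cn=max(cv2.findContours((l==i).astype(np.uint8),0,1)[0],key=len)[:,0]
            h=99 if lo>50 else 19
            W=np.array([wpt(c,u,v,h)[:2] for u,v in cn],np.float32)
            ci=cv2.minEnclosingCircle(W)
            print(k,h,st[i],np.round(ci[0],1),round(ci[1],1),"z",X[l==i][:,2].mean().round(1))
for p in((232,101),(290,101),(237,240),(288,240)): print(p,wpt(c,*p,15).round(1))
E
```

```text
(232, 101) [484.4 -85.   15. ]
(290, 101) [553.9 -69.   15. ]
(237, 240) [ 528.3 -262.6   15. ]
(288, 240) [ 596.2 -247.8   15. ]
```

Run:
```python
from h import *
c=load("wrist1"); X=wcloud(c)
for p in((263,135),(263,192),(262,258),(261,298),(248,125)): print(p,c["range_z"][p[1],p[0]],X[p[1],p[0]].round(1),c["img"][p[1],p[0]],cv2.cvtColor(c["img"],cv2.COLOR_BGR2HSV)[p[1],p[0]])
for k,m in colmask(c).items(): print(k,m.sum())
cv2.imwrite("pics/w1crop.png",cv2.resize(c["img"][90:320,210:320],None,fx=2.6,fy=2.6,interpolation=cv2.INTER_CUBIC))
```

```text
(263, 135) 278.63623 [ 526.2 -113.7  101.1] [133  63  59] [118 142 133]
(263, 192) 295.00934 [ 538.9 -168.7   99.7] [ 48  56 140] [  3 168 140]
(262, 258) 86.86522 [ 522.8 -137.8  306.3] [73 79 84] [16 33 84]
(261, 298) 326.75668 [ 565.6 -290.6  101.1] [ 97 215 243] [ 24 153 243]
(248, 125) 285.68738 [ 510.2 -107.8   91.2] [ 70  86 114] [ 11  98 114]
red 0
yellow 0
green 0
blue 0
```

View pics/w1crop.png

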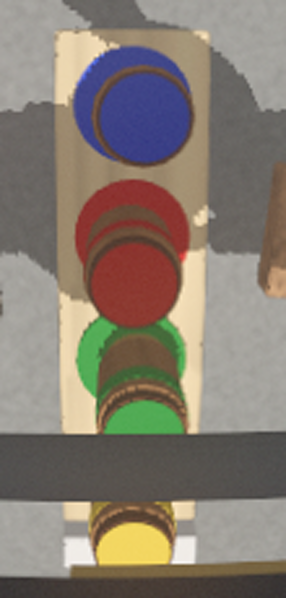

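```bash
cat >> h.py <<'E'
def colmask2(c):
    hsv=cv2.cvtColor(c["img"],cv2.COLOR_BGR2HSV); H,S,V=[hsv[...,i].astype(int) for i in range(3)]
    return dict(red=((H<6)|(H>175))&(S>140),yellow=(H>20)&(H<30)&(S>130)&(V>150),green=(H>45)&(H<75)&(S>120),blue=(H>110)&(H<128)&(S>110))
def tops(c):
    X=wcloud(c); ok=c["range_z"]>0
    for k,m in colmask2(c).items():
        for lo,hi in((94,106),(12,26)):
            mm=(m&ok&(X[...,2]>lo)&(X[...,2]<hi)).astype(np.uint8)
            mm=cv2.morphologyEx(mm,cv2.MORPH_OPEN,np.ones((3,3)))
            nn,l,st,_=cv2.connectedComponentsWithStats(mm)
            for i in range(1,nn):
                if st[i,4]<100: continue
                cn=max(cv2.findContours((l==i).astype(np.uint8),0,1)[0],key=len)[:,0]
                h=99 if lo>50 else 19
                W=np.array([wpt(c,u,v,h)[:2] for u,v in cn],np.float32)
                ci=cv2.minEnclosingCircle(W)
                print(k,h,st[i],np.round(ci[0],1),round(ci[1],1),"z",X[l==i][:,2].mean().round(1))
E
python3 - <<'E'
from h import *
tops(load("wrist1"))
E
```

```text
red 99 [245 184  33  31 813] [ 539.  -176.5] 16.6 z 100.5
red 19 [387  65  59  34 507] [718.2   9. ] 50.2 z 22.7
red 19 [239 159  44  30 520] [ 540.2 -174.4] 27.6 z 19.8
yellow 99 [247 291  29  16 386] [ 567.3 -297.8] 16.8 z 100.5
green 99 [251 244  29  13 293] [ 557.  -235.6] 15.1 z 100.4
green 19 [240 213  13  27 200] [ 536.9 -238.4] 18.9 z 19.9
blue 99 [249 119  33  33 879] [ 528.3 -113.4] 16.3 z 100.4
blue 19 [239 108  39  36 367] [ 524.6 -111.1] 27.2 z 19.7
```

Wrist tops agree with the mean of the two fixed views: blue (528.3,-113.4), red (539,-176.5), green about (558,-236.5), yellow about (567.5,-297). Cell centres are about (495,131.6), (513.8,192.3), (532.8,254.2) and (551.7,316). Blue goes to cell 4, and I pick it first.

Request:
servo_tool(angular=[[0,0,0],[0,0,0],[0,0,0],[0,0,0],[0,0,0],[0,0,0],[0,0,0],[0,0,0]], slide=[[2,25,0],[2.5,50,0],[2.5,56,0],[2.5,56,-30],[2.5,56,-60],[2.5,56,-90],[2.5,56,-110],[2.5,56,-110]], grip=[1,1,1,1,1,1,1,1])

```text
time: 2.73
tool_pos: [526.1, -112.3, 112.9]
tcp_rot: [-3.135, -0.004, 1.791]
contact_force: [-0.7, -0.4, 0.3]
grip_width: 92.2
```

Run:
```python
from plant import bot
import cv2,numpy as np
o=bot.get_obs(); print(o["tool_pos"],o["tcp_rot"])
c=bot.capture("wrist"); np.savez("wrist2.npz",pos=o["tool_pos"],rot=o["tcp_rot"],**c)
from h import *
tops(load("wrist2"))
cv2.imwrite("pics/wrist2.png",c["img"])
```

```text
[ 526.0521084  -112.31476756  112.8945344 ] [-3.13494499 -0.00417239  1.7913031 ]
red 99 [227 299  38  13 252] [ 535.3 -169. ] 13.6 z 100.5
red 19 [ 426   93   69   56 1074] [719.7  12.8] 51.5 z 22.8
blue 99 [ 227  213   52   44 1888] [ 528.4 -113.8] 16.5 z 100.4
blue 19 [ 220  169   62   44 1062] [ 526.2 -112.1] 27.6 z 19.8
```

View pics/wrist2.png

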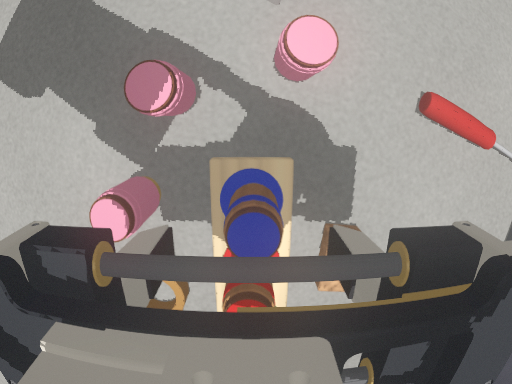

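Blue top at (253,235) is centred between the fingers, so I descend and close.

Request:
servo_tool(angular=[[0,0,0],[0,0,0],[0,0,0],[0,0,0],[0,0,0]], slide=[[1,-0.5,-20],[1.5,-1,-40],[1.5,-1,-55],[1.5,-1,-64],[1.5,-1,-64]], grip=[1,1,1,1,1])

```text
time: 3.2
tool_pos: [530.1, -114.8, 52.5]
tcp_rot: [-3.141, -0.0, 1.79]
contact_force: [-0.8, 0.9, 0.3]
grip_width: 91.7
```

Request:
servo_tool(angular=[[0,0,0],[0,0,0],[0,0,0],[0,0,0],[0,0,0],[0,0,0]], slide=[[0,0,0],[0,0,0],[0,0,0],[0,0,0],[0,0,0],[0,0,0]], grip=[-1,-1,-1,-1,-1,-1])

```text
time: 3.7
tool_pos: [530.3, -115.1, 53.1]
tcp_rot: [3.141, 0.0, 1.79]
contact_force: [-0.9, 0.4, 0.3]
grip_width: 56.2
```

Request:
servo_tool(angular=[[0,0,0],[0,0,0],[0,0,0],[0,0,0],[0,0,0],[0,0,0]], slide=[[0,0,0],[0,0,0],[0,0,0],[0,0,0],[0,0,0],[0,0,0]], grip=[-1,-1,-1,-1,-1,-1])

```text
time: 4.2
tool_pos: [530.0, -115.0, 52.7]
tcp_rot: [-3.141, -0.0, 1.79]
contact_force: [-1.4, -0.8, 1.6]
grip_width: 39.4
```

Request:
servo_tool(angular=[[0,0,0],[0,0,0],[0,0,0],[0,0,0],[0,0,0],[0,0,-3],[0,0,-7],[0,0,-11],[0,0,-15],[0,0,-19]], slide=[[0,0,8],[0,0,28],[0,0,53],[0,0,80],[0,0,105],[0,15,120],[0,40,130],[0,70,130],[0,100,130],[0,130,130]], grip=[-1,-1,-1,-1,-1,-1,-1,-1,-1,-1])

```text
time: 5.03
tool_pos: [530.0, 16.1, 183.5]
tcp_rot: [3.141, -0.0, 1.454]
contact_force: [0.5, 0.7, -0.6]
grip_width: 39.7
```

Request:
servo_tool(angular=[[0,0,-4],[0,0,-8],[0,0,-10],[0,0,-10.5],[0,0,-10.5],[0,0,-10.5],[0,0,-10.5]], slide=[[-5,25,0],[-10,45,0],[-15,60,0],[-15,70,0],[-15,70,0],[-15,70,0],[-15,70,0]], grip=[-1,-1,-1,-1,-1,-1,-1])

```text
time: 5.62
tool_pos: [515.3, 84.4, 182.9]
tcp_rot: [3.141, 0.0, 1.275]
contact_force: [0.7, -0.1, -2.3]
grip_width: 39.3
```

Run:
```python
from plant import bot
import cv2,numpy as np
o=bot.get_obs(); print(o["tool_pos"],o["tcp_rot"],o["grip_width"])
c=bot.capture("wrist"); np.savez("wrist3.npz",pos=o["tool_pos"],rot=o["tcp_rot"],**c)
cv2.imwrite("pics/wrist3.png",c["img"])
```

```text
[515.27026817  84.38651766 182.89488167] [3.14126834e+00 2.44735504e-04 1.27489932e+00] 39.30723100269882
```

View pics/wrist3.png

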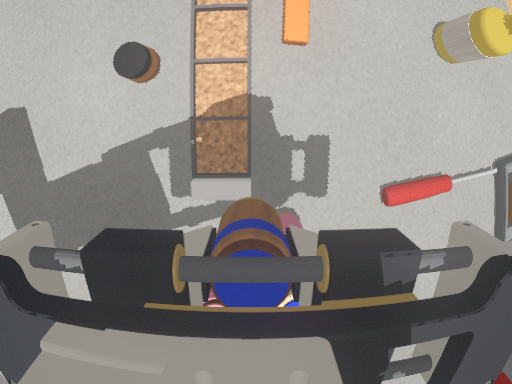

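Run:
```python
from h import *
c=load("wrist3")
g=cv2.cvtColor(c["img"],6)
print(g[0:200,210].tolist()[0:15],"\n",g[52:70,222],g[110:126,222],g[168:184,222],"\n",g[90,184:202],g[90,240:262],g[150,184:202],g[150,240:262])
```

```text
[193, 190, 190, 199, 171, 144, 144, 135, 96, 96, 95, 159, 188, 185, 188] 
 [191 190 192 185 179 173 150 148 149 122 100 143 191 189 191 191 185 187] [128 122 119 122 128 127 108  95  95  98 113 124 125 128 127 127] [116 113 114 115 112  85  85  92  90 102 139 164 167 174 179 180] 
 [191 188 187 187 189 181 153 145 145 122  98 168 200 200 198 192 190 196] [192 191 186 182 184 187 185 140 147 147 150 178 187 188 190 192 192 192
 190 191 192 192] [123 122 123 119 120 120 115  98  92  92  89  83 102 133 129 121 111 113] [117 120 121 120 121 123 130 110  90  88  92 110 115 115 116 120 119 119
 120 116 116 118]
```

Run:
```python
from h import *
c=load("wrist3")
L=[wpt(c,191.5,90,20),wpt(c,192,150,20)];R=[wpt(c,248.6,90,20),wpt(c,249,150,20)]
print("L",L,"R",R)
for v,y in((6,-64),(59,0),(117.5,64),(174.5,128)):print(y,wpt(c,220.3,v,20).round(1))
# prediction
P=np.array([[495,131.6],[513.8,192.3],[532.8,254.2],[551.7,316]]); d=(P[3]-P[0])/np.linalg.norm(P[3]-P[0]); cen=P.mean(0)
print("cen",cen,"d",d)
for y in(-64,0,64,128): print(y,(cen-d*y).round(1))
```

```text
L [array([484.53997317, 200.41456565,  20.        ]), array([464.5840341 , 137.53979581,  20.        ])] R [array([542.90450472, 181.03850196,  20.        ]), array([524.26621464, 118.62742084,  20.        ])]
-64 [541.9 283.   20. ]
0 [524.2 223.1  20. ]
64 [505.2 161.7  20. ]
128 [486. 102.  20.]
cen [523.325 223.525] d [0.29390372 0.95583503]
-64 [542.1 284.7]
0 [523.3 223.5]
64 [504.5 162.4]
128 [485.7 101.2]
```

The wrist check agrees with the fixed cameras to under 2 mm. Rack centre is (523.8,223.2), which gives cells c1 (495.6,131.4), c2 (514.4,192.6), c3 (533.2,253.8) and c4 (552,315).

Request:
servo_tool(angular=[[0,0,0],[0,0,0],[0,0,0],[0,0,0],[0,0,0],[0,0,0],[0,0,0],[0,0,0],[0,0,0],[0,0,0]], slide=[[3,20,0],[8,50,0],[13,82,0],[18,114,0],[23,146,0],[28,178,0],[32,204,0],[35,220,0],[36.5,229,0],[36.5,229,0]], grip=[-1,-1,-1,-1,-1,-1,-1,-1,-1,-1])

```text
time: 6.5
tool_pos: [551.9, 314.8, 182.2]
tcp_rot: [-3.141, 0.0, 1.276]
contact_force: [0.8, 0.1, -2.0]
grip_width: 39.6
```

Request:
servo_tool(angular=[[0,0,0],[0,0,0],[0,0,0],[0,0,0],[0,0,0],[0,0,0],[0,0,0],[0,0,0],[0,0,0]], slide=[[0,0,-10],[0,0,-30],[0,0,-55],[0,0,-80],[0,0,-100],[0,0,-115],[0,0,-122],[0,0,-125],[0,0,-125]], grip=[-1,-1,-1,-1,-1,-1,-1,-1,-1])

```text
time: 7.25
tool_pos: [551.7, 312.9, 57.4]
tcp_rot: [-3.141, 0.001, 1.274]
contact_force: [0.5, -0.8, -0.2]
grip_width: 39.3
```

Request:
servo_tool(angular=[[0,0,0],[0,0,0],[0,0,0],[0,0,0],[0,0,0],[0,0,0]], slide=[[0,0,-4],[0,0,-8],[0,0,-11],[0,0,-13],[0,0,-14],[0,0,-14]], grip=[-1,-1,-1,-1,-1,-1])

```text
time: 7.75
tool_pos: [551.5, 314.0, 43.6]
tcp_rot: [-3.141, 0.0, 1.275]
contact_force: [0.4, -0.5, -2.0]
grip_width: 39.9
```

Request:
servo_tool(angular=[[0,0,0],[0,0,0],[0,0,0]], slide=[[0,0,-0.5],[0,0,-1],[0,0,-1]], grip=[-1,-1,-1])

```text
time: 8.0
tool_pos: [551.7, 314.0, 42.8]
tcp_rot: [3.141, -0.0, 1.275]
contact_force: [0.9, 0.7, -1.0]
grip_width: 39.4
```

Request:
servo_tool(angular=[[0,0,0],[0,0,0],[0,0,0]], slide=[[0,0,-0.5],[0,0,-1],[0,0,-1]], grip=[-1,-1,-1])

```text
time: 8.25
tool_pos: [551.7, 314.0, 41.8]
tcp_rot: [3.141, -0.0, 1.275]
contact_force: [-0.1, 0.4, -1.1]
grip_width: 39.4
```

Request:
servo_tool(angular=[[0,0,0],[0,0,0],[0,0,0],[0,0,0],[0,0,0],[0,0,0]], slide=[[0,0,0],[0,0,0],[0,0,0],[0,0,0],[0,0,0],[0,0,0]], grip=[0.4,0.4,0.4,0.4,0.4,0.4])

```text
time: 8.75
tool_pos: [551.7, 314.0, 41.8]
tcp_rot: [3.141, -0.0, 1.275]
contact_force: [-1.0, -0.1, 0.0]
grip_width: 64.1
```

Request:
servo_tool(angular=[[0,0,0],[0,0,0],[0,0,0],[0,0,0],[0,0,0],[0,0,3],[0,0,8],[0,0,14],[0,0,20],[0,0,26]], slide=[[0,0,10],[0,0,30],[0,0,60],[0,0,90],[0,0,115],[0,-20,125],[-5,-55,125],[-10,-90,125],[-14,-130,125],[-14,-170,125]], grip=[0.4,0.4,0.4,0.4,0.4,1,1,1,1,1])

```text
time: 9.58
tool_pos: [536.7, 142.8, 167.8]
tcp_rot: [3.141, -0.0, 1.735]
contact_force: [1.3, -0.9, 0.5]
grip_width: 90.7
```

Run:
```python
from plant import bot
import cv2,numpy as np
c=bot.capture("scene"); cv2.imwrite("pics/s4.png",c["img"]); print(bot.get_obs()["tool_pos"])
```

```text
[537.35931217 135.86924957 167.70032093]
```

View pics/s4.png

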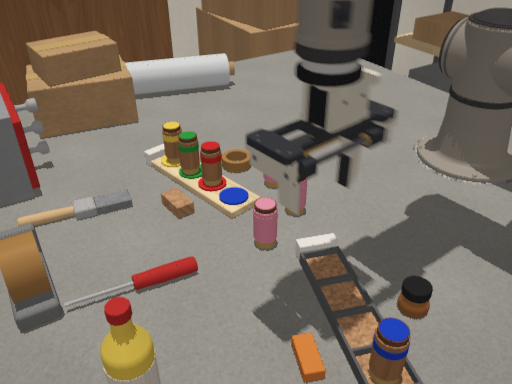

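Blue stands upright in cell 4, at (389,350). Next I pick up red.

Request:
servo_tool(angular=[[0,0,3.5],[0,0,3.5],[0,0,3.5],[0,0,3.5],[0,0,3.5],[0,0,3.5],[0,0,3.5],[0,0,3.5],[0,0,3.5],[0,0,3.5]], slide=[[0,-40,0],[0,-80,0],[0,-120,0],[0,-160,0],[0,-200,0],[0,-240,0],[0,-280,0],[0,-310,0],[0,-320,0],[0,-320,0]], grip=[1,1,1,1,1,1,1,1,1,1])

```text
time: 10.47
tool_pos: [537.7, -178.4, 167.2]
tcp_rot: [3.141, 0.001, 1.786]
contact_force: [-0.1, -0.3, 0.0]
grip_width: 91.5
```

Request:
servo_tool(angular=[[0,0,0],[0,0,0],[0,0,0]], slide=[[0,0,0],[0,0,0],[0,0,0]], grip=[1,1,1])

```text
time: 10.72
tool_pos: [537.8, -174.2, 167.0]
tcp_rot: [3.141, -0.0, 1.792]
contact_force: [-0.1, 0.2, 0.3]
grip_width: 91.6
```

Request:
servo_tool(angular=[[0,0,0],[0,0,0],[0,0,0],[0,0,0],[0,0,0],[0,0,0],[0,0,0]], slide=[[1,-2,-10],[1,-2,-35],[1,-2,-65],[1,-2,-90],[1,-2,-108],[1,-2,-114],[1,-2,-114]], grip=[1,1,1,1,1,1,1])

```text
time: 11.3
tool_pos: [537.7, -176.9, 50.8]
tcp_rot: [-3.139, -0.002, 1.791]
contact_force: [-0.7, -0.0, 0.4]
grip_width: 91.8
```

Request:
servo_tool(angular=[[0,0,0],[0,0,0],[0,0,0],[0,0,0],[0,0,0],[0,0,0],[0,0,0],[0,0,0],[0,0,0],[0,0,0]], slide=[[0,0,0],[0,0,0],[0,0,0],[0,0,0],[0,0,0],[0,0,0],[0,0,0],[0,0,0],[0,0,0],[0,0,0]], grip=[-1,-1,-1,-1,-1,-1,-1,-1,-1,-1])

```text
time: 12.13
tool_pos: [538.7, -178.1, 52.8]
tcp_rot: [3.141, 0.0, 1.79]
contact_force: [0.4, 0.5, 1.0]
grip_width: 39.3
```

Request:
servo_tool(angular=[[0,0,0],[0,0,0],[0,0,0]], slide=[[0,0,0],[0,0,0],[0,0,0]], grip=[-1,-1,-1])

```text
time: 12.38
tool_pos: [538.7, -178.1, 52.8]
tcp_rot: [3.141, 0.0, 1.79]
contact_force: [0.0, 0.3, 2.0]
grip_width: 39.3
```

Request:
servo_tool(angular=[[0,0,0],[0,0,0],[0,0,0],[0,0,0],[0,0,0],[0,0,-3],[0,0,-6],[0,0,-10],[0,0,-14],[0,0,-18]], slide=[[0,0,8],[0,0,28],[0,0,53],[0,0,80],[0,0,105],[0,15,120],[0,40,130],[0,70,130],[0,100,130],[0,130,130]], grip=[-1,-1,-1,-1,-1,-1,-1,-1,-1,-1])

```text
time: 13.22
tool_pos: [538.4, -46.9, 183.4]
tcp_rot: [3.141, 0.0, 1.471]
contact_force: [0.7, 0.3, -1.7]
grip_width: 39.9
```

Request:
servo_tool(angular=[[0,0,-3],[0,0,-6],[0,0,-9],[0,0,-11],[0,0,-11.5],[0,0,-11.5],[0,0,-11.5],[0,0,-11.5],[0,0,-11.5],[0,0,-11.5]], slide=[[-1,33,0],[-2,66,0],[-3,100,0],[-4,134,0],[-5,168,0],[-6,202,0],[-6,236,0],[-6,265,0],[-6,285,0],[-6,300,0]], grip=[-1,-1,-1,-1,-1,-1,-1,-1,-1,-1])

```text
time: 14.05
tool_pos: [532.0, 254.1, 182.9]
tcp_rot: [-3.141, -0.0, 1.277]
contact_force: [-1.3, -0.8, -1.1]
grip_width: 39.6
```

Request:
servo_tool(angular=[[0,0,0],[0,0,0],[0,0,0],[0,0,0]], slide=[[0,0,0],[0,0,0],[0,0,0],[0,0,0]], grip=[-1,-1,-1,-1])

```text
time: 14.38
tool_pos: [532.8, 250.6, 182.8]
tcp_rot: [3.142, 0.0, 1.273]
contact_force: [-0.6, -0.5, -1.6]
grip_width: 39.7
```

Request:
servo_tool(angular=[[0,0,0],[0,0,0],[0,0,0],[0,0,0],[0,0,0],[0,0,0],[0,0,0],[0,0,0],[0,0,0]], slide=[[0,0.5,-10],[0,0.5,-30],[0,0.5,-55],[0,0.5,-80],[0,0.5,-100],[0,0.5,-115],[0,0.5,-122],[0,0.5,-125],[0,0.5,-125]], grip=[-1,-1,-1,-1,-1,-1,-1,-1,-1])

```text
time: 15.13
tool_pos: [532.6, 252.0, 57.3]
tcp_rot: [-3.141, 0.0, 1.274]
contact_force: [-0.3, 0.9, -0.1]
grip_width: 39.6
```

Request:
servo_tool(angular=[[0,0,0],[0,0,0],[0,0,0],[0,0,0],[0,0,0],[0,0,0],[0,0,0]], slide=[[0,0,-4],[0,0,-8],[0,0,-11],[0,0,-13],[0,0,-14.5],[0,0,-15.5],[0,0,-15.5]], grip=[-1,-1,-1,-1,-1,-1,-1])

```text
time: 15.72
tool_pos: [532.6, 252.5, 42.1]
tcp_rot: [3.142, 0.0, 1.275]
contact_force: [-0.9, -1.0, -0.6]
grip_width: 39.4
```

Request:
servo_tool(angular=[[0,0,0],[0,0,0],[0,0,0],[0,0,0],[0,0,0],[0,0,0]], slide=[[0,0,-0.5],[0,0,-0.5],[0,0,-0.5],[0,0,-0.5],[0,0,-0.5],[0,0,-0.5]], grip=[-1,0.4,0.4,0.4,0.4,0.4])

```text
time: 16.22
tool_pos: [532.7, 252.4, 41.8]
tcp_rot: [3.141, -0.0, 1.275]
contact_force: [-0.6, -0.3, 0.3]
grip_width: 63.2
```

Request:
servo_tool(angular=[[0,0,0],[0,0,0],[0,0,0],[0,0,0],[0,0,0],[0,0,3],[0,0,8],[0,0,14],[0,0,20],[0,0,26]], slide=[[0,0,10],[0,0,30],[0,0,60],[0,0,90],[0,0,115],[0,-20,125],[0,-55,125],[0,-90,125],[2,-130,125],[4,-168,125]], grip=[0.4,0.4,0.4,0.4,0.4,1,1,1,1,1])

```text
time: 17.05
tool_pos: [536.4, 83.0, 167.8]
tcp_rot: [3.14, 0.0, 1.735]
contact_force: [1.1, 0.3, -0.4]
grip_width: 90.5
```

Request:
servo_tool(angular=[[0,0,3.5],[0,0,3.5],[0,0,3.5],[0,0,3.5],[0,0,3.5],[0,0,3.5],[0,0,3.5],[0,0,3.5],[0,0,3.5],[0,0,3.5]], slide=[[2,-40,0],[4,-80,0],[8,-120,0],[12,-160,0],[15,-200,0],[18,-240,0],[20,-265,0],[20,-275,0],[20,-275,0],[20,-275,0]], grip=[1,1,1,1,1,1,1,1,1,1])

```text
time: 17.88
tool_pos: [556.4, -189.9, 167.0]
tcp_rot: [3.141, -0.001, 1.789]
contact_force: [-0.2, 0.8, 1.1]
grip_width: 91.9
```

Run:
```python
from plant import bot
import cv2,numpy as np
from h import *
o=bot.get_obs();print(o["tool_pos"],o["tcp_rot"])
c=bot.capture("wrist"); np.savez("wrist5.npz",pos=o["tool_pos"],rot=o["tcp_rot"],**c); tops(load("wrist5"))
s=bot.capture("scene"); cv2.imwrite("pics/s5.png",s["img"])
```

```text
[ 556.41807027 -189.90917973  166.96168621] [ 3.14148554e+00 -7.40848661e-04  1.78890203e+00]
red 19 [388  30  70  44 725] [717.6  10.1] 50.2 z 22.4
red 19 [ 213  142   52   52 2120] [ 540.4 -174.9] 27.6 z 19.8
yellow 99 [221 302  26  10 173] [ 562.5 -289.1] 12.6 z 100.3
green 19 [215 214  10  22 157] [ 532.6 -241.4] 12.6 z 19.8
blue 19 [ 211   80   54   53 2208] [ 526.  -112.3] 27.5 z 19.7
```

View pics/s5.png

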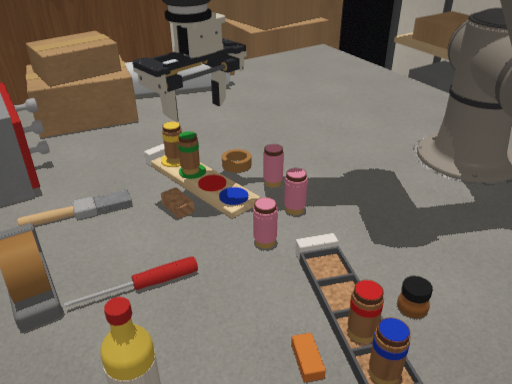

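Red stands in cell 3 at (366,312). The gripper bar hides the green top in the wrist view, so I move on to above yellow, where green should be clear.

Request:
servo_tool(angular=[[0,0,0],[0,0,0],[0,0,0],[0,0,0],[0,0,0],[0,0,0]], slide=[[3,-35,10],[7,-70,30],[11,-100,30],[11,-106,30],[11,-106,30],[11,-106,30]], grip=[1,1,1,1,1,1])

```text
time: 18.48
tool_pos: [567.6, -294.6, 196.2]
tcp_rot: [-3.141, -0.002, 1.791]
contact_force: [-0.0, 0.1, -0.4]
grip_width: 92.1
```

Run:
```python
from plant import bot
import cv2,numpy as np
from h import *
o=bot.get_obs();print(o["tool_pos"],o["tcp_rot"])
c=bot.capture("wrist"); np.savez("wrist6.npz",pos=o["tool_pos"],rot=o["tcp_rot"],**c); tops(load("wrist6"))
cv2.imwrite("pics/w6.png",c["img"])
```

```text
[ 567.55079356 -294.59733357  196.15205167] [-3.14083078e+00 -1.86947485e-03  1.79066534e+00]
red 19 [ 226   49   49   47 1809] [ 540.2 -175. ] 27.8 z 19.7
yellow 99 [231 184  36  34 949] [ 567.1 -297.8] 16.1 z 100.5
yellow 19 [227 160  47  33 454] [ 568.6 -298.7] 27.7 z 19.8
blue 19 [ 226    0   48   42 1649] [ 526.3 -112.7] 27.8 z 19.7
```

View pics/w6.png

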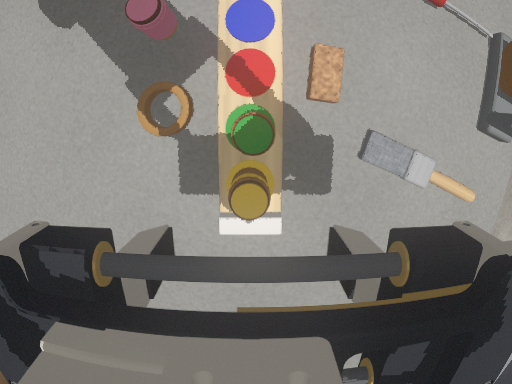

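Run:
```python
from h import *
c=load("wrist6")
hsv=cv2.cvtColor(c["img"],cv2.COLOR_BGR2HSV);print(hsv[135,252],hsv[115,240])
X=wcloud(c);H=hsv[...,0].astype(int)
m=((H>45)&(H<80)&(hsv[...,1]>100)&(X[...,2]>94)&(X[...,2]<106)).astype(np.uint8)
cn=max(cv2.findContours(m,0,1)[0],key=len)[:,0];W=np.array([wpt(c,u,v,99)[:2] for u,v in cn],np.float32)
print(cv2.minEnclosingCircle(W),cn.mean(0))
```

```text
[ 54 119 105] [ 53 116 147]
((557.2728881835938, -238.68775939941406), 16.563493728637695) [252.54716981 134.14150943]
```

Request:
servo_tool(angular=[[0,0,0],[0,0,0],[0,0,0],[0,0,0],[0,0,0],[0,0,0],[0,0,0],[0,0,0]], slide=[[0,-1,-20],[0,-1,-50],[0,-1,-80],[0,-1,-110],[0,-1,-130],[0,-1,-140],[0,-1,-143],[0,-1,-143]], grip=[1,1,1,1,1,1,1,1])

```text
time: 19.2
tool_pos: [567.9, -296.4, 53.8]
tcp_rot: [-3.141, -0.001, 1.791]
contact_force: [0.4, 0.6, -0.3]
grip_width: 91.8
```

Green is at (557.3,-238.7). The tool is at the right place for yellow, so I close.

Request:
servo_tool(angular=[[0,0,0],[0,0,0],[0,0,0],[0,0,0],[0,0,0],[0,0,0],[0,0,0],[0,0,0],[0,0,0],[0,0,0]], slide=[[0,-1,-1],[0,-1,-1],[0,-1,-1],[0,-1,-1],[0,-1,-1],[0,-1,-1],[0,-1,-1],[0,-1,-1],[0,-1,-1],[0,-1,-1]], grip=[1,-1,-1,-1,-1,-1,-1,-1,-1,-1])

```text
time: 20.03
tool_pos: [567.6, -298.6, 52.7]
tcp_rot: [3.142, -0.0, 1.79]
contact_force: [0.3, 0.5, 1.0]
grip_width: 39.5
```

Request:
servo_tool(angular=[[0,0,0],[0,0,0],[0,0,0],[0,0,0]], slide=[[0,0,0],[0,0,0],[0,0,0],[0,0,0]], grip=[-1,-1,-1,-1])

```text
time: 20.37
tool_pos: [567.6, -298.6, 52.7]
tcp_rot: [3.142, -0.0, 1.79]
contact_force: [0.1, -0.0, 0.4]
grip_width: 39.6
```

Request:
servo_tool(angular=[[0,0,0],[0,0,0],[0,0,0],[0,0,0],[0,0,0],[0,0,-3],[0,0,-6],[0,0,-10],[0,0,-14],[0,0,-18]], slide=[[0,0,8],[0,0,28],[0,0,53],[0,0,80],[0,0,105],[0,0,125],[-4,20,130],[-9,50,130],[-14,85,130],[-19,120,130]], grip=[-1,-1,-1,-1,-1,-1,-1,-1,-1,-1])

```text
time: 21.2
tool_pos: [548.1, -177.7, 183.3]
tcp_rot: [3.141, 0.0, 1.471]
contact_force: [1.4, 0.2, -1.2]
grip_width: 39.3
```

Request:
servo_tool(angular=[[0,0,-3],[0,0,-6],[0,0,-9],[0,0,-11],[0,0,-11.5],[0,0,-11.5],[0,0,-11.5],[0,0,-11.5],[0,0,-11.5],[0,0,-11.5]], slide=[[-5,33,0],[-10,66,0],[-16,100,0],[-22,134,0],[-28,168,0],[-34,202,0],[-41,236,0],[-47,270,0],[-51,295,0],[-53,309,0]], grip=[-1,-1,-1,-1,-1,-1,-1,-1,-1,-1])

```text
time: 22.03
tool_pos: [494.7, 133.3, 183.5]
tcp_rot: [3.141, -0.001, 1.277]
contact_force: [-0.1, -0.1, -1.6]
grip_width: 39.8
```

Request:
servo_tool(angular=[[0,0,0],[0,0,0],[0,0,0],[0,0,0],[0,0,0]], slide=[[0,0,0],[0,0,0],[0,0,0],[0,0,0],[0,0,0]], grip=[-1,-1,-1,-1,-1])

```text
time: 22.45
tool_pos: [495.9, 129.4, 182.8]
tcp_rot: [3.141, 0.0, 1.273]
contact_force: [0.5, 0.1, -0.9]
grip_width: 39.4
```

Request:
servo_tool(angular=[[0,0,0],[0,0,0],[0,0,0],[0,0,0],[0,0,0],[0,0,0],[0,0,0],[0,0,0],[0,0,0]], slide=[[-0.5,0.5,-10],[-0.5,0.5,-30],[-0.5,0.5,-55],[-0.5,0.5,-80],[-0.5,0.5,-100],[-0.5,0.5,-115],[-0.5,0.5,-122],[-0.5,0.5,-125],[-0.5,0.5,-125]], grip=[-1,-1,-1,-1,-1,-1,-1,-1,-1])

```text
time: 23.2
tool_pos: [495.3, 130.5, 57.6]
tcp_rot: [-3.141, 0.0, 1.274]
contact_force: [0.8, -0.4, -0.7]
grip_width: 39.5
```

Request:
servo_tool(angular=[[0,0,0],[0,0,0],[0,0,0],[0,0,0],[0,0,0],[0,0,0],[0,0,0]], slide=[[0,0,-4],[0,0,-8],[0,0,-11],[0,0,-13],[0,0,-14.5],[0,0,-15.5],[0,0,-15.5]], grip=[-1,-1,-1,-1,-1,-1,-1])

```text
time: 23.78
tool_pos: [495.1, 131.0, 42.1]
tcp_rot: [-3.141, 0.0, 1.275]
contact_force: [0.0, -0.3, -1.0]
grip_width: 39.6
```

Request:
servo_tool(angular=[[0,0,0],[0,0,0],[0,0,0],[0,0,0],[0,0,0],[0,0,0]], slide=[[0,0,-0.5],[0,0,-0.5],[0,0,-0.5],[0,0,-0.5],[0,0,-0.5],[0,0,-0.5]], grip=[-1,0.4,0.4,0.4,0.4,0.4])

```text
time: 24.28
tool_pos: [495.3, 130.9, 41.9]
tcp_rot: [3.141, -0.0, 1.275]
contact_force: [-0.1, -0.9, 0.0]
grip_width: 63.6
```

Request:
servo_tool(angular=[[0,0,0],[0,0,0],[0,0,0],[0,0,0],[0,0,0],[0,0,3],[0,0,8],[0,0,14],[0,0,20],[0,0,26]], slide=[[0,0,10],[0,0,30],[0,0,60],[0,0,90],[0,0,115],[4,-20,125],[10,-55,125],[16,-90,125],[22,-125,125],[28,-160,125]], grip=[0.4,0.4,0.4,0.4,0.4,1,1,1,1,1])

```text
time: 25.12
tool_pos: [523.2, -30.5, 167.8]
tcp_rot: [3.14, 0.0, 1.734]
contact_force: [0.7, -0.4, 0.6]
grip_width: 90.6
```

Request:
servo_tool(angular=[[0,0,3.5],[0,0,3.5],[0,0,3.5],[0,0,3.5],[0,0,3.5],[0,0,3.5],[0,0,3.5],[0,0,3.5],[0,0,3.5],[0,0,3.5]], slide=[[6,-38,0],[12,-75,0],[18,-112,0],[24,-148,0],[30,-180,0],[34,-202,0],[34,-210,0],[34,-210,0],[34,-210,0],[34,-210,0]], grip=[1,1,1,1,1,1,1,1,1,1])

```text
time: 25.95
tool_pos: [557.0, -237.5, 167.0]
tcp_rot: [-3.142, -0.001, 1.791]
contact_force: [0.7, 0.3, 0.3]
grip_width: 91.7
```

Request:
servo_tool(angular=[[0,0,0],[0,0,0],[0,0,0],[0,0,0],[0,0,0],[0,0,0],[0,0,0]], slide=[[0,0,-10],[0,0,-35],[0,0,-65],[0,0,-90],[0,0,-108],[0,0,-114],[0,0,-114]], grip=[1,1,1,1,1,1,1])

```text
time: 26.53
tool_pos: [556.2, -237.4, 50.9]
tcp_rot: [-3.139, -0.003, 1.791]
contact_force: [-0.3, 0.1, -0.0]
grip_width: 91.9
```

Request:
servo_tool(angular=[[0,0,0],[0,0,0],[0,0,0],[0,0,0],[0,0,0],[0,0,0],[0,0,0],[0,0,0],[0,0,0],[0,0,0]], slide=[[0,0,0],[0,0,0],[0,0,0],[0,0,0],[0,0,0],[0,0,0],[0,0,0],[0,0,0],[0,0,0],[0,0,0]], grip=[-1,-1,-1,-1,-1,-1,-1,-1,-1,-1])

```text
time: 27.37
tool_pos: [557.2, -239.1, 52.8]
tcp_rot: [3.141, 0.0, 1.79]
contact_force: [-0.1, -0.3, 0.5]
grip_width: 39.6
```

Request:
servo_tool(angular=[[0,0,0],[0,0,0],[0,0,0],[0,0,0]], slide=[[0,0,0],[0,0,0],[0,0,0],[0,0,0]], grip=[-1,-1,-1,-1])

```text
time: 27.7
tool_pos: [557.2, -239.1, 52.8]
tcp_rot: [3.141, 0.0, 1.79]
contact_force: [-0.3, 0.1, 1.9]
grip_width: 39.1
```

Request:
servo_tool(angular=[[0,0,0],[0,0,0],[0,0,0],[0,0,0],[0,0,0],[0,0,-3],[0,0,-6],[0,0,-10],[0,0,-14],[0,0,-18]], slide=[[0,0,8],[0,0,28],[0,0,53],[0,0,80],[0,0,105],[0,0,125],[-2,20,130],[-5,50,130],[-8,85,130],[-11,120,130]], grip=[-1,-1,-1,-1,-1,-1,-1,-1,-1,-1])

```text
time: 28.53
tool_pos: [545.7, -118.2, 183.2]
tcp_rot: [3.141, -0.0, 1.471]
contact_force: [1.5, -0.1, -1.6]
grip_width: 39.4
```

Request:
servo_tool(angular=[[0,0,-3],[0,0,-6],[0,0,-9],[0,0,-11],[0,0,-11.5],[0,0,-11.5],[0,0,-11.5],[0,0,-11.5],[0,0,-11.5],[0,0,-11.5]], slide=[[-3,33,0],[-6,66,0],[-9,100,0],[-12,134,0],[-16,168,0],[-20,202,0],[-24,236,0],[-28,270,0],[-31,297,0],[-32,311.5,0]], grip=[-1,-1,-1,-1,-1,-1,-1,-1,-1,-1])

```text
time: 29.37
tool_pos: [513.1, 195.6, 183.2]
tcp_rot: [-3.141, -0.001, 1.277]
contact_force: [0.1, 0.0, -0.8]
grip_width: 39.7
```

Request:
servo_tool(angular=[[0,0,0],[0,0,0],[0,0,0],[0,0,0],[0,0,0]], slide=[[0,0,0],[0,0,0],[0,0,0],[0,0,0],[0,0,0]], grip=[-1,-1,-1,-1,-1])

```text
time: 29.78
tool_pos: [514.4, 191.3, 182.8]
tcp_rot: [3.141, 0.0, 1.273]
contact_force: [-0.2, -0.4, -0.4]
grip_width: 39.3
```

Run:
```python
from plant import bot
import cv2
s=bot.capture("scene"); cv2.imwrite("pics/s7.png",s["img"]); print(bot.get_obs()["tool_pos"])
```

```text
[514.37854183 191.42845406 182.81292087]
```

View pics/s7.png

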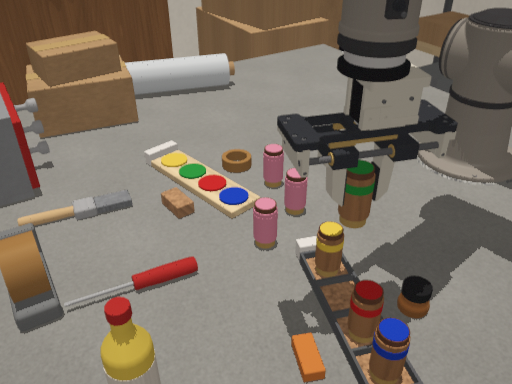

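Yellow (329,248), red (366,312) and blue (389,350) stand in cells 1, 3 and 4. Green hangs above the empty cell 2, so I lower it.

Request:
servo_tool(angular=[[0,0,0],[0,0,0],[0,0,0],[0,0,0],[0,0,0],[0,0,0],[0,0,0],[0,0,0],[0,0,0]], slide=[[0,0,-10],[0,0,-30],[0,0,-55],[0,0,-80],[0,0,-100],[0,0,-115],[0,0,-122],[0,0,-125],[0,0,-125]], grip=[-1,-1,-1,-1,-1,-1,-1,-1,-1])

```text
time: 30.58
tool_pos: [514.0, 192.2, 57.3]
tcp_rot: [-3.141, 0.0, 1.274]
contact_force: [-0.1, -0.3, -0.6]
grip_width: 39.5
```

Request:
servo_tool(angular=[[0,0,0],[0,0,0],[0,0,0],[0,0,0],[0,0,0],[0,0,0],[0,0,0]], slide=[[0,0,-4],[0,0,-8],[0,0,-11],[0,0,-13],[0,0,-14.5],[0,0,-15.5],[0,0,-15.5]], grip=[-1,-1,-1,-1,-1,-1,-1])

```text
time: 31.17
tool_pos: [514.1, 192.5, 42.1]
tcp_rot: [-3.142, 0.0, 1.275]
contact_force: [0.2, 0.8, -0.3]
grip_width: 39.8
```

Request:
servo_tool(angular=[[0,0,0],[0,0,0],[0,0,0],[0,0,0],[0,0,0],[0,0,0]], slide=[[0,0,-0.5],[0,0,-0.5],[0,0,-0.5],[0,0,-0.5],[0,0,-0.5],[0,0,-0.5]], grip=[-1,0.4,0.4,0.4,0.4,0.4])

```text
time: 31.67
tool_pos: [514.2, 192.5, 41.8]
tcp_rot: [3.141, -0.0, 1.275]
contact_force: [0.0, 1.1, 0.6]
grip_width: 63.3
```

Request:
servo_tool(angular=[[0,0,0],[0,0,0],[0,0,0],[0,0,0],[0,0,0],[0,0,0],[0,0,0],[0,0,0],[0,0,0],[0,0,0]], slide=[[0,0,10],[0,0,30],[0,0,60],[0,0,90],[0,0,120],[0,-20,150],[0,-55,170],[0,-90,180],[0,-120,180],[0,-150,180]], grip=[0.4,0.4,0.4,0.4,0.4,0.4,0.4,0.4,0.4,0.4])

```text
time: 32.5
tool_pos: [514.3, 41.0, 223.7]
tcp_rot: [3.139, -0.001, 1.275]
contact_force: [-0.5, 0.9, -0.3]
grip_width: 64.6
```

Request:
servo_tool(angular=[[0,0,0],[0,0,0],[0,0,0],[0,0,0]], slide=[[0,0,0],[0,0,0],[0,0,0],[0,0,0]], grip=[0.4,0.4,0.4,0.4])

```text
time: 32.83
tool_pos: [514.1, 43.4, 222.0]
tcp_rot: [3.141, -0.0, 1.276]
contact_force: [0.0, 1.4, 0.4]
grip_width: 64.6
```

Run:
```python
from plant import bot
from h import *
cen=np.array([523.8,223.2]); a=np.radians(17.1); d=-np.array([np.sin(a),np.cos(a)]); n=np.array([-d[1],d[0]])
o=bot.get_obs(); print(o["time"],o["tool_pos"])
for nm in("wrist","scene","side"):
    o=bot.get_obs(); c=bot.capture(nm); cv2.imwrite(f"pics/{nm}9.png",c["img"])
    if nm=="wrist": c=dict(c,pos=o["tool_pos"],rot=o["tcp_rot"]); X=wcloud(c); mk=colmask2(c); pt=wpt
    else: X=cloud(c); mk=colmask2(c); pt=ray
    for k,m in mk.items():
        m=(m&(X[...,2]>82)&(X[...,2]<96)&(np.hypot(X[...,0]-523,X[...,1]-223)<140)).astype(np.uint8)
        m=cv2.morphologyEx(m,cv2.MORPH_OPEN,np.ones((3,3)))
        cs=cv2.findContours(m,0,1)[0]
        if not cs: print(nm,k,"none"); continue
        cn=max(cs,key=len)[:,0]; W=np.array([pt(c,u,v,88)[:2] for u,v in cn],np.float32); q,r=cv2.minEnclosingCircle(W)
        q=np.array(q); print(nm,k,q.round(1),"r",round(r,1),"z",X[...,2][m>0].mean().round(1),"rack x,y",((q-cen)@n).round(1),((q-cen)@d).round(1))
```

```text
32.8333 [514.06419685  43.41121395 221.95326063]
wrist red [528.2 241.7] r 8.2 z 89.2 rack x,y -1.2 -19.0
wrist yellow [495.3 132.6] r 16.7 z 89.3 rack x,y -0.6 94.9
wrist green [514.3 193.3] r 16.0 z 89.3 rack x,y -0.3 31.4
wrist blue none
scene red [534.3 254.8] r 16.9 z 87.3 rack x,y 0.7 -33.3
scene yellow [495.9 139.3] r 15.6 z 87.3 rack x,y -2.0 88.4
scene green [515.3 193.7] r 16.7 z 87.3 rack x,y 0.5 30.7
scene blue [552.7 316.4] r 16.6 z 87.4 rack x,y 0.2 -97.6
side red [545.5 252.1] r 10.4 z 90.3 rack x,y 12.3 -34.0
side yellow [494.5 139.9] r 13.7 z 90.0 rack x,y -3.5 88.3
side green [515.5 193.8] r 16.3 z 89.9 rack x,y 0.7 30.5
side blue [563.9 314.3] r 9.8 z 90.0 rack x,y 11.5 -98.8
```

View pics/side9.png

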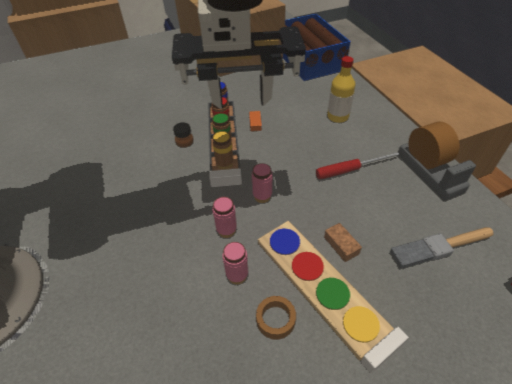

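View pics/scene9.png

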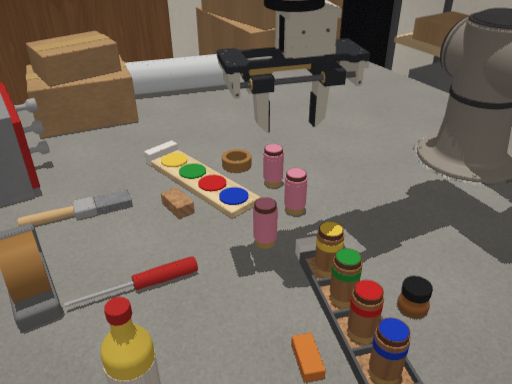

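All four stand upright in order. The readings with full-size circles (radius about 16–17 mm) put every foot within 3 mm of its cell centre. The smaller circles are tops partly cut off by a finger, shadow or picture edge. I hand the job in.

```bash
python3 -c "
from plant import bot
print(bot.get_obs()['time']); print(bot.close_job())"
```

```text
32.9833
the job is handed in; nothing more can be done
None
```

I moved all four feet to the packing rack and handed the job in at about 33 s. From the white end they stand yellow, green, red, blue, the same order as their discs on the work rack. The pink look-alikes were not touched.

- **Position:** Each foot has a last reading with its whole top in view, and these put all four within about 3 mm of their cell centres (16 mm allowed).
- **Height:** The tops measured 87–90 mm, against 88 mm for a foot standing on the cell floor. The cameras disagree by about 2–3 mm on height.
- **Robot clear:** The gripper was open and well above the feet at the end, and the force readings showed only noise. No hard contact registered at any point.
- **Readings that disagreed:** Five of the last camera readings were off by about 6–14 mm. They were wrist red, scene yellow, and side red, blue and yellow. The wrist camera also found no blue top. In each case a finger, shadow or the picture edge appeared to hide part of the foot's top, so I did not rely on them.

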